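Un-nest the sample cups and sort them into their size rows

TASK

The two pairs of steel sample cups on the bench have been left one inside the other: pull them apart and stand all four cups upright on the floor of the white tray, each in the row where a cup of its own size already stands. Don't tip any cup over, and leave the cups already in the tray, the jar, the tape and the timer where they are.

Things in the scene. Friction and masses are not known exactly. Their poses are not given: they have to be found in the camera images.
- rack: Fixed white plastic tray with a grey liner in each row, 270 mm along its x (pointing roughly away from the robot), 284 mm along its y, with a low carrying loop at each x end. Origin at the centre of its underside; floor top at z = 6 mm. Rails and border 8 mm thick, their tops at z = 16 mm, part it into three equal rows that run along its x, centred at y = -92, 0 and +92 mm; each row is 84 mm wide and 254 mm long between its rails
- wide_cup: Low wide cup, 60 mm outside diameter, 42 mm tall; plain steel, open at the top, straight round wall 2.5 mm thick, floor 5 mm thick; origin at the centre of its underside, z up along its axis; weighs about 0.1 to 0.2 kg. It is the outer cup of one nested pair standing on the bench
- middle_cup_in: Middle cup, 51 mm outside diameter, 68 mm tall; plain steel, open at the top, straight round wall 2.5 mm thick, floor 5 mm thick; origin at the centre of its underside, z up along its axis; weighs about 0.1 to 0.2 kg. It stands loosely inside the wide cup, on its floor, about 2 mm free all round, and its top 31 mm show above the wide cup's rim
- middle_cup_out: Another middle cup, 51 mm outside diameter, 68 mm tall; plain steel, open at the top, straight round wall 2.5 mm thick, floor 5 mm thick; origin at the centre of its underside, z up along its axis; weighs about 0.1 to 0.2 kg. It is the outer cup of the other nested pair standing on the bench
- slim_cup: Tall slim cup, 42 mm outside diameter, 94 mm tall; plain steel, open at the top, straight round wall 2.5 mm thick, floor 5 mm thick; origin at the centre of its underside, z up along its axis; weighs about 0.1 to 0.2 kg. It stands loosely inside that second middle cup, on its floor, about 2 mm free all round, and its top 31 mm show above the middle cup's rim
- jar: Small lidded jar of stirring bars, 53 mm wide, 48 mm tall, standing on the bench, a bystander; origin at the centre of its underside
- tape: Roll of black tape lying flat on the bench, 53 mm wide, 19 mm tall, a bystander; origin at the centre of its underside
- timer: White timer with three buttons, 60 x 64 x 20 mm, lying on the bench, a bystander; origin at the centre of its underside
- wide_ref: Cup of the wide size (60 mm outside diameter, 42 mm tall) already standing alone in one row of the tray, near its far (+x) end, about 92 mm from the tray's centre; plain steel, open at the top, straight round wall 2.5 mm thick, floor 5 mm thick; origin at the centre of its underside, z up along its axis; weighs about 0.1 to 0.2 kg. Its row is the wide cups' row
- middle_ref: Cup of the middle size (51 mm outside diameter, 68 mm tall) already standing alone in one row of the tray, near its far (+x) end, about 92 mm from the tray's centre; plain steel, open at the top, straight round wall 2.5 mm thick, floor 5 mm thick; origin at the centre of its underside, z up along its axis; weighs about 0.1 to 0.2 kg. Its row is the middle cups' row
- slim_ref: Cup of the slim size (42 mm outside diameter, 94 mm tall) already standing alone in one row of the tray, near its far (+x) end, about 92 mm from the tray's centre; plain steel, open at the top, straight round wall 2.5 mm thick, floor 5 mm thick; origin at the centre of its underside, z up along its axis; weighs about 0.1 to 0.2 kg. Its row is the slim cups' row
Things that resemble listed ones, but are neither listed nor needed, are in the scene too. Leave any brown look-alike of the middle_cup_out alone.

How it is judged:
By the outcome, as a careful person would: the job done as asked, in the order asked, and still so for the second after the job is handed in, with the robot touching nothing.
It also fails if it takes over 72 s, if anything falls off the work surface, if the arm or the gripper's body presses on something with over 40 N, if the wrist force passes 120 N, or if a joint passes its speed limit or range.

ROBOT

A 6-joint arm with a two-finger parallel gripper is mounted at the origin on a cart in front of the work surface, level with it; the furniture and walls round the work are solid. World frame = base frame: x ahead of the robot, y to its left, z up, the work surface at z = 0. Lengths are in m, angles in rad, forces in N, time in s.
With the tool pointing down it reaches from about 0.3 to 0.775 m from the base axis. Payload 14.6 kg.
Tool frame: the origin (TCP) lies at the very end of the fingers, on their centre line; the grasp point (between the pads) lies 19 mm behind it; z points along the fingers, y is the line along which they close (so a half turn about z gives the same grasp; the last joint's range is limited). The gripper opens to 94 mm and grips with 3 to 60 N. Pads are 16 mm wide; open, the fingers measure 119 mm over their backs; the gripper's body (75 mm by 177 mm) begins 78 mm behind the grasp point.
Start: joints at [1.162, 0.3, 1.521, -0, 1.321, -0.067], TCP at [0.184, 0.518, 0.205] pointing down, gripper open.
Joint ranges: [-3.03, 3.03], [-0.79, 2.21], [0.23, 2.52], [-1.04, 4.18], [0, 3.07], [-2.55, 2.55]. Speed limits (rad/s): [2.22, 2.22, 2.57, 3.14, 3.14, 3.14].

INTERFACE

Orientations are given as [roll, pitch, yaw] about the fixed x, y, z axes, in that order (R = Rz(yaw) Ry(pitch) Rx(roll)).
In Python, from station import ctrl gives the robot as it stands.
- The arm moves only by the tool move_arm, never from a script. Its argument "increments" is a list of rows, each a list of 7 numbers: the opening, from 0 (shut) to 1 (fully open), then the shift along the tool's x, y, z in units of 50 mm (1.0 is 50 mm), then the turn, a rotation vector about the tool's x, y, z in rad. In form: [[claw, tx, ty, tz, rx, ry, rz], ...]. A call has 1 to 20 rows; each row shifts and turns the commanded pose from where the row before left it, along the tool's axes as they then stand; what a row does not reach is not made up. A row lasts 1/10 s, in which the tool goes at most 50 mm and 8.59 degrees, less where a joint would pass 70% of its speed; a pose out of reach is approached as far as the arm can. A call is refused whole if a number of a shift passes 1 or a number of a turn 0.15, either way. A call with a gripper value outside its range is refused whole. The fingers move at their own pace and stop on an object; "force" is the grip in N (left out, the last holds). Time passes only in rows, so rows that do not move let the fingers close. It gives the time, the measured TCP pose, the force, the opening and the grip force at its end, in the units of the state.
- ctrl.get_obs(): the state, without advancing time (a new reading comes with each control period).
- ctrl.camera(name): name is "scene" or "top" or "wrist"; returns a dict with "color" (400x640x3 uint8, blue, green, red), "K" (3x3 intrinsics, pixels), "pose" (4x4, takes a point from camera to world coordinates); the wrist camera has in their place "tool_from_camera" (4x4, takes a point from camera to tool coordinates, whose origin is the TCP and whose axes are the flange's). Camera axes: x right, y down, z forward; pixel columns grow to the right and rows downward; lengths in m; the calibration is good to about 2 mm. A picture is of the moment at which its call begins: read the wrist's pose just before it. There is no depth.
- ctrl.hand_in(): hands the job in; it is judged then, once.
Trained networks look in a picture, given as the dict that the camera call returned (one of the last four; its "shot" number tells which), for a name from the list of things; names that differ only in an ending like _2 or _b are one class to them, and where a whole thing is asked for, a point or a joint stands for the part that bears it (a point fixed in the world has none). Each returns a list of dicts, best first, with "conf" (0 to 1); they miss things now and then, are a little off and sometimes report something else, mostly with a low value. They report only what shows in the picture. A call takes as long as a camera call. They do not tell look-alikes from the thing itself.
- ctrl.cut_out(name, picture): "mask" (400x640 bool, what is visible of it) and "centre" ([row, column] in pixels, amid what is visible of it).
The state is a dict: "time_s": time; "qpos": joint angles; "joint_vel": joint speeds; "tau": joint torques, N m; "ee_pos": TCP position; "eef_rot": TCP orientation; "force": force on the tool from outside, world axes, zero at the start; "moment": the same for the moment, N m; "grip_width": finger opening in m; "grip_force": force on a finger pad.
Only numpy, scipy, OpenCV 4.12 (cv2) and the standard library are available. Lean on these libraries where they do the work, as an engineer would, in place of code of your own. Each camera call takes 0.05 s, during which the arm holds its last target. There are 200 camera calls.

## Working session

There is one attempt and no reset: what is moved stays moved. The work goes in short steps, Python scripts to look and compute and a tool call to move; the robot and the scene stay as the last step left them, time stands still between calls to the robot, and variables do not carry over. Pictures are saved under pics/ and viewed, at most 13 in all, crops included, and the job is handed in when it is done.

Besides the shell and the picture viewer there is one more tool, called after "Emit:" in YAML: its name, and indented under it one key for each argument. move_arm: Moves the arm, as the interface text tells. Its arguments: {"type":"object","properties":{"increments":{"type":"array","items":{"type":"array","items":{"type":"number"}}},"force":{"type":"number"}},"required":["increments"]}

```bash
mkdir -p pics
python3 - <<'E'
from station import ctrl
import cv2,numpy as np
o=ctrl.get_obs();print(o)
for n in("scene","top"):
    p=ctrl.camera(n);cv2.imwrite(f"pics/{n}.png",p["color"]);print(n,p["K"].round(1).tolist(),p["pose"].round(3).tolist())
    for k in("rack","wide_cup","middle_cup_in","slim_cup","jar","tape","timer"):
        print(k,[(round(d["conf"],2),np.round(d["centre"]).tolist(),int(d["mask"].sum())) for d in ctrl.cut_out(k,p)])
E
```

```text
{'time_s': 0.0, 'qpos': array([ 1.16241344e+00,  3.00494636e-01,  1.52156835e+00,  6.32003434e-06,
        1.32073381e+00, -6.66189142e-02]), 'joint_vel': array([-6.78804639e-04,  1.62190071e-03, -2.72297687e-04, -3.69198665e-06,
       -2.47436299e-03, -3.19777274e-04]), 'tau': array([ 1.28542717e-03, -5.31827652e+01, -3.52727902e+01,  7.09439255e-02,
        2.45453574e-02, -1.52356915e-04]), 'ee_pos': array([0.18423691, 0.51794101, 0.20487882]), 'eef_rot': array([-3.14039159e+00, -8.62671160e-05,  2.79982706e+00]), 'force': array([ 0.46173157, -0.34959834, -0.31112972]), 'moment': array([-0.04736024,  0.05128078, -0.01211054]), 'grip_force': 0.0, 'grip_width': 0.09379998576785384}
scene [[361.3, 0.0, 321.2], [0.0, 361.3, 202.0], [0.0, 0.0, 1.0]] [[0.868, -0.325, 0.376, 0.204], [-0.497, -0.597, 0.63, -0.509], [0.02, -0.734, -0.679, 0.618], [0.0, 0.0, 0.0, 1.0]]
rack [(0.83, [288.0, 359.0], 14247)]
wide_cup [(0.71, [145.0, 257.0], 231)]
middle_cup_in [(0.6, [130.0, 255.0], 311)]
slim_cup [(0.6, [156.0, 284.0], 323)]
jar [(0.61, [148.0, 313.0], 400), (0.46, [286.0, 357.0], 13825), (0.29, [174.0, 288.0], 400)]
tape [(0.59, [187.0, 220.0], 267)]
timer [(0.82, [172.0, 349.0], 378)]
top [[501.6, 0.0, 317.1], [0.0, 501.6, 197.4], [0.0, 0.0, 1.0]] [[0.023, -0.983, 0.183, 0.295], [-1.0, -0.019, 0.02, 0.036], [-0.017, -0.183, -0.983, 1.304], [0.0, 0.0, 0.0, 1.0]]
rack []
wide_cup [(0.48, [214.0, 210.0], 152)]
middle_cup_in [(0.55, [162.0, 380.0], 508)]
slim_cup [(0.76, [204.0, 271.0], 302)]
jar [(0.88, [156.0, 242.0], 337), (0.46, [205.0, 271.0], 285)]
tape [(0.54, [267.0, 238.0], 212)]
timer [(0.69, [146.0, 295.0], 547), (0.17, [212.0, 405.0], 10191)]
```

View pics/scene.png

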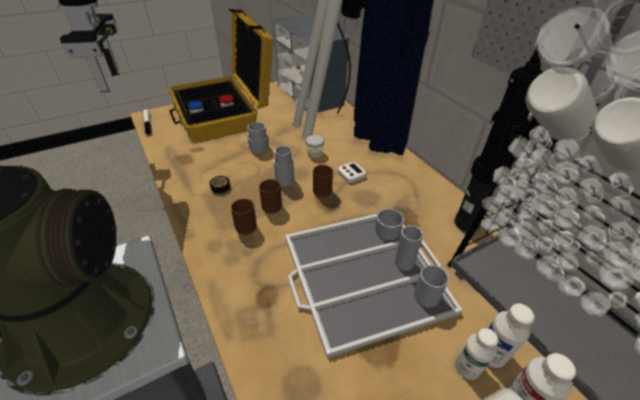

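View pics/top.png

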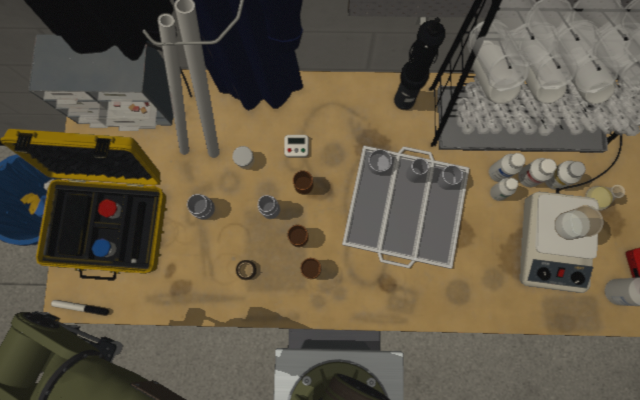

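The scene view shows the wide/middle pair at about (258,138) and the middle/slim pair at (284,166). There are three brown look-alikes, and the tray with its refs from left to right: wide, slim, middle. The top view shows the pairs at (200,207) and (267,206), and the tray around (410,207). I'll take close crops next.

```bash
cat > h.py <<'E'
import numpy as np,cv2
from station import ctrl
from scipy.spatial.transform import Rotation as R
def wpose(o):
    T=np.eye(4);T[:3,:3]=R.from_euler("xyz",o["eef_rot"]).as_matrix();T[:3,3]=o["ee_pos"];return T
def ray(K,T,uv):
    d=T[:3,:3]@np.linalg.inv(K)@[uv[0],uv[1],1];return T[:3,3],d/np.linalg.norm(d)
def onz(K,T,uv,z):
    c,d=ray(K,T,uv);return c+d*(z-c[2])/d[2]
def tri(vs):  # [(K,T,uv)]
    A=np.zeros((3,3));b=np.zeros(3)
    for v in vs:
        c,d=ray(*v);P=np.eye(3)-np.outer(d,d);A+=P;b+=P@c
    return np.linalg.solve(A,b)
def proj(K,T,p):
    q=K@(np.linalg.inv(T)@[*p,1])[:3];return q[:2]/q[2]
E
python3 - <<'E'
import cv2
a=cv2.imread("pics/top.png")[130:280,180:480];cv2.imwrite("pics/topc.png",cv2.resize(a,None,fx=2.6,fy=2.6,interpolation=cv2.INTER_CUBIC))
a=cv2.imread("pics/scene.png")[110:360,220:480];cv2.imwrite("pics/scenec.png",cv2.resize(a,None,fx=2.4,fy=2.4,interpolation=cv2.INTER_CUBIC))
E
```

```text
(no output)
```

View pics/topc.png

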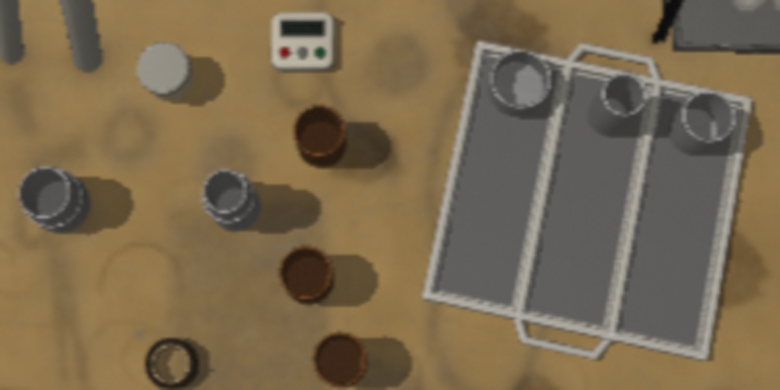

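View pics/scenec.png

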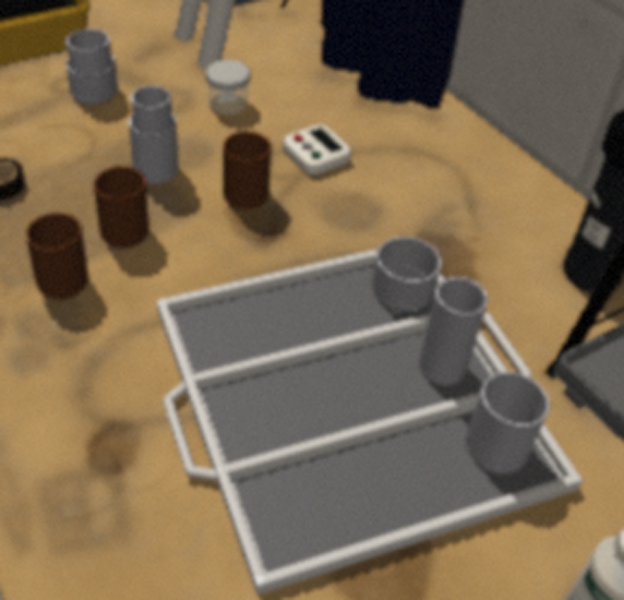

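Run:
```python
from h import *
t=ctrl.camera("top");s=ctrl.camera("scene")
T=lambda u,v:(t["K"],t["pose"],(180+u/2.6-.3,130+v/2.6-.3))
S=lambda u,v:(s["K"],s["pose"],(220+u/2.4-.3,110+v/2.4-.3))
pr=lambda n,p:print(n,p.round(4))
for n,a,b in[("pairW rim",(47,194),(89,42)),("pairM rim",(228,192),(152,98)),("ref wide",(522,81),(408,260)),("ref slim",(624,94),(460,296)),("ref mid",(708,117),(513,400)),
  ("tray NL",(427,296),(162,302)),("tray NR",(705,355),(262,582)),("tray FR",(750,100),(577,484)),("brown1",(320,133),(247,152)),("brown2",(307,274),(121,187)),("brown3",(341,360),(55,236))]:
    p=tri([T(*a),S(*b)]);pr(n,p)
pr("FL",onz(*T(480,43),.016))
for n,uv in[("NL",(427,296)),("NR",(705,355)),("FR",(750,100))]:pr(n,onz(*T(*uv),.016))
pr("jar",onz(*T(163,69),.048));pr("timer",onz(*T(303,41),.02))
```

```text
pairW rim [0.5012 0.3595 0.071 ]
pairM rim [0.5014 0.1816 0.0995]
ref wide [ 0.627  -0.0992  0.0492]
ref slim [ 0.6017 -0.1895  0.1005]
ref mid [ 0.5877 -0.2752  0.0728]
tray NL [ 0.4159 -0.0093  0.0163]
tray NR [ 0.3634 -0.2809  0.015 ]
tray FR [ 0.6206 -0.3334  0.011 ]
brown1 [0.5682 0.0987 0.0609]
brown2 [0.4301 0.1071 0.0631]
brown3 [0.3491 0.0728 0.0627]
FL [ 0.6749 -0.0599  0.016 ]
NL [ 0.4151 -0.0091  0.016 ]
NR [ 0.3633 -0.2806  0.016 ]
FR [ 0.62   -0.3326  0.016 ]
jar [0.633 0.258 0.048]
timer [0.6727 0.121  0.02  ]
```

```bash
cat >> h.py <<'E'
def plan(xyz,yaw,n):
    o=ctrl.get_obs();T=wpose(o);Rg=R.from_euler("xyz",[np.pi,0,yaw])
    rv=(R.from_matrix(T[:3,:3]).inv()*Rg).as_rotvec();d=(np.array(xyz)-T[:3,3])/n/.05
    if np.linalg.norm(rv)<.03: print("n",n,"shift",(T[:3,:3].T@d).round(3),"turn tot",rv.round(3));return
    for k in range(n):
        Rk=R.from_matrix(T[:3,:3])*R.from_rotvec(rv*(k+.5)/n);print([1,*(Rk.inv().apply(d)).round(2).tolist(),*(rv/n).round(3).tolist()],end=",")
    print()
E
python3 - <<'E'
from h import *
plan([.50,.182,.23],1.374,14)
t=ctrl.camera("top")
print("pipe bases",[onz(t["K"],t["pose"],p,0).round(3) for p in((183,152),(212,155))],"case R edge z.1",[onz(t["K"],t["pose"],p,.1).round(3) for p in((160,180),(153,268))])
E
```

```text
[1, -0.6, -0.27, -0.04, -0.0, 0.0, 0.102],[1, -0.62, -0.21, -0.04, -0.0, 0.0, 0.102],[1, -0.64, -0.14, -0.04, -0.0, 0.0, 0.102],[1, -0.65, -0.08, -0.04, -0.0, 0.0, 0.102],[1, -0.66, -0.01, -0.04, -0.0, 0.0, 0.102],[1, -0.66, 0.06, -0.04, -0.0, 0.0, 0.102],[1, -0.65, 0.12, -0.04, -0.0, 0.0, 0.102],[1, -0.63, 0.19, -0.04, -0.0, 0.0, 0.102],[1, -0.61, 0.25, -0.04, -0.0, 0.0, 0.102],[1, -0.58, 0.31, -0.04, -0.0, 0.0, 0.102],[1, -0.55, 0.37, -0.04, -0.0, 0.0, 0.102],[1, -0.51, 0.42, -0.04, -0.0, 0.0, 0.102],[1, -0.46, 0.47, -0.04, -0.0, 0.0, 0.102],[1, -0.41, 0.52, -0.04, -0.0, 0.0, 0.102],
pipe bases [array([0.655, 0.428, 0.   ]), array([0.648, 0.349, 0.   ])] case R edge z.1 [array([0.555, 0.45 , 0.1  ]), array([0.339, 0.449, 0.1  ])]
```

Emit:
move_arm:
  increments:
    - [1, -0.6, -0.27, -0.04, 0, 0, 0.102]
    - [1, -0.62, -0.21, -0.04, 0, 0, 0.102]
    - [1, -0.64, -0.14, -0.04, 0, 0, 0.102]
    - [1, -0.65, -0.08, -0.04, 0, 0, 0.102]
    - [1, -0.66, -0.01, -0.04, 0, 0, 0.102]
    - [1, -0.66, 0.06, -0.04, 0, 0, 0.102]
    - [1, -0.65, 0.12, -0.04, 0, 0, 0.102]
    - [1, -0.63, 0.19, -0.04, 0, 0, 0.102]
    - [1, -0.61, 0.25, -0.04, 0, 0, 0.102]
    - [1, -0.58, 0.31, -0.04, 0, 0, 0.102]
    - [1, -0.55, 0.37, -0.04, 0, 0, 0.102]
    - [1, -0.51, 0.42, -0.04, 0, 0, 0.102]
    - [1, -0.46, 0.47, -0.04, 0, 0, 0.102]
    - [1, -0.41, 0.52, -0.04, 0, 0, 0.102]
    - [1, 0, 0, 0, 0, 0, 0]
    - [1, 0, 0, 0, 0, 0, 0]
  force: 20

```text
time_s: 2.55
ee_pos: [0.5164, 0.1977, 0.2332]
eef_rot: [-3.141, 0.0, 1.372]
force: [-0.5, -0.0, -0.3]
grip_width: 0.094
grip_force: 0.0
```

```bash
cat >> h.py <<'E'
def wrist(fn,pts):
    o=ctrl.get_obs();p=ctrl.camera("wrist");T=wpose(o)@p["tool_from_camera"];im=p["color"].copy()
    print(o["ee_pos"].round(4),o["eef_rot"].round(3),"cam",T[:3,3].round(3))
    for c,r in pts: # circles (centre xyz, radius)
        q=np.array([proj(p["K"],T,np.array(c)+r*np.array([np.cos(a),np.sin(a),0])) for a in np.linspace(0,6.3,60)])
        cv2.polylines(im,[np.round(q*8).astype(np.int32)],True,(0,0,255),1,cv2.LINE_AA,3);print("pred",proj(p["K"],T,c).round(1))
    cv2.imwrite(f"pics/{fn}.png",im);np.savez(f"{fn}.npz",K=p["K"],T=T,im=p["color"]);return p,T
E
python3 - <<'E'
from h import *
wrist("w1",[([.5014,.1816,.099],.021),([.5014,.1816,.068],.0255)])
E
```

```text
[0.5164 0.1977 0.2332] [-3.141  0.     1.372] cam [0.53  0.265 0.411]
pred [310.  213.5]
pred [310.9 206.9]
```

View pics/w1.png

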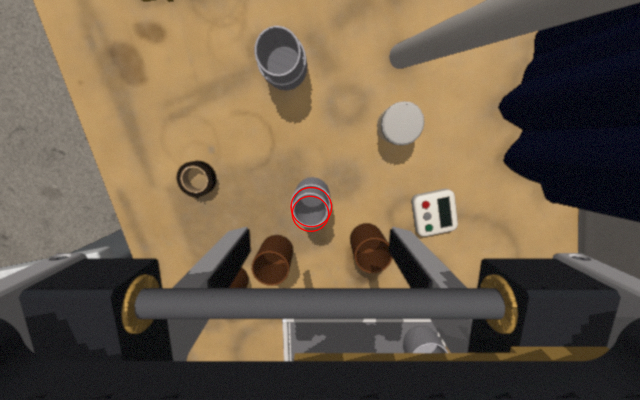

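The wrist view shows the middle/slim pair at about (311,205), with the predicted circles on or near it. The wide pair is at (281,57). I'll zoom in to check the alignment.

Run:
```python
import cv2,numpy as np
a=np.load("w1.npz")["im"];b=cv2.imread("pics/w1.png")
f=lambda i,s:cv2.resize(i[s],(300,300),interpolation=cv2.INTER_CUBIC)
s=np.s_[165:240,275:350];s2=np.s_[15:90,245:320]
cv2.imwrite("pics/w1c.png",np.hstack([f(a,s),f(a,s2)]))
```

```text
(no output)
```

View pics/w1c.png

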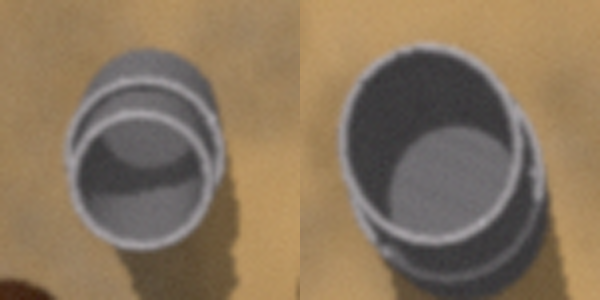

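The slim rim is centred at about (310.5,210), and the middle rim of the other pair at (277.4,51).

Run:
```python
from h import *
z=np.load("w1.npz");K,T=z["K"],z["T"]
print(onz(K,T,(310.4,209.8),.099),onz(K,T,(277.3,50.8),.073))
plan([.501,.183,.12],1.374,8)
```

```text
[0.50273768 0.18589148 0.099     ] [0.50185182 0.36255721 0.073     ]
n 8 shift [-0.045 -0.029  0.283] turn tot [-0.     0.    -0.001]
```

Emit:
move_arm:
  increments:
    - [0.8, -0.08, -0.057, 0.3, 0, 0, 0]
    - [0.8, -0.08, -0.057, 0.4, 0, 0, 0]
    - [0.8, -0.08, -0.057, 0.4, 0, 0, 0]
    - [0.8, -0.076, -0.057, 0.4, 0, 0, 0]
    - [0.8, 0, 0, 0.4, 0, 0, 0]
    - [0.8, 0, 0, 0.4, 0, 0, 0]
    - [0.8, 0, 0, 0.4, 0, 0, 0]
    - [0.8, 0, 0, 0.3, 0, 0, 0]
    - [0.8, 0, 0, 0.2, 0, 0, 0]
    - [0.8, 0, 0, 0, 0, 0, 0]
  force: 20

```text
time_s: 3.6
ee_pos: [0.5011, 0.1852, 0.0725]
eef_rot: [-3.14, 0.001, 1.373]
force: [0.4, 0.1, 0.7]
grip_width: 0.0755
grip_force: 0.0
```

Emit:
move_arm:
  increments:
    - [0.6, 0, 0, 0, 0, 0, 0]
    - [0.5, 0, 0, 0, 0, 0, 0]
    - [0.4, 0, 0, 0, 0, 0, 0]
    - [0.3, 0, 0, 0, 0, 0, 0]
    - [0.3, 0, 0, 0, 0, 0, 0]
    - [0.3, 0, 0, 0, 0, 0, 0]
  force: 20

```text
time_s: 4.2
ee_pos: [0.5022, 0.1847, 0.0737]
eef_rot: [3.141, -0.0, 1.372]
force: [-0.4, -0.1, 1.6]
grip_width: 0.0413
grip_force: 20.0
```

Emit:
move_arm:
  increments:
    - [0.3, 0, 0, -0.1, 0, 0, 0]
    - [0.3, 0, 0, -0.2, 0, 0, 0]
    - [0.3, 0, 0, -0.2, 0, 0, 0]
    - [0.3, 0, 0, -0.25, 0, 0, 0]
    - [0.3, 0, 0, -0.25, 0, 0, 0]
    - [0.3, 0, 0, -0.25, 0, 0, 0]
    - [0.3, 0, 0, -0.3, 0, 0, 0]
    - [0.3, 0, 0, -0.3, 0, 0, 0]
    - [0.3, 0, 0, -0.3, 0, 0, 0]
    - [0.3, 0, 0, -0.25, 0, 0, 0]
    - [0.3, 0, 0, 0, 0, 0, 0]

```text
time_s: 5.3
ee_pos: [0.5026, 0.1849, 0.1955]
eef_rot: [3.139, -0.001, 1.372]
force: [0.1, 0.2, -1.7]
grip_width: 0.0407
grip_force: 20.0
```

Run:
```python
from h import *
s=ctrl.camera("scene");a=s["color"][70:370,220:500];cv2.imwrite("pics/s2.png",cv2.resize(a,None,fx=2,fy=2,interpolation=cv2.INTER_CUBIC))
o=ctrl.get_obs();print(o["ee_pos"],o["grip_width"],o["force"])
# slim target tray x -15
c=np.array([.5183,-.1708]);ax=np.array([.981,-.196]);ay=np.array([.196,.981])
print("slim",c-.015*ax,"wide",c-.015*ax+.092*ay,"mid1",c-.012*ax-.092*ay,"mid2",c-.09*ax-.092*ay)
plan([*(c-.015*ax),.195],1.374,14)
```

```text
[0.50220519 0.18477979 0.19412932] 0.04086722914260029 [ 0.32407541 -0.86648893 -0.99362574]
slim [ 0.503585 -0.16786 ] wide [ 0.521617 -0.077608] mid1 [ 0.488496 -0.2587  ] mid2 [ 0.411978 -0.243412]
n 14 shift [-0.493  0.102 -0.001] turn tot [ 0.001 -0.001 -0.002]
```

View pics/s2.png

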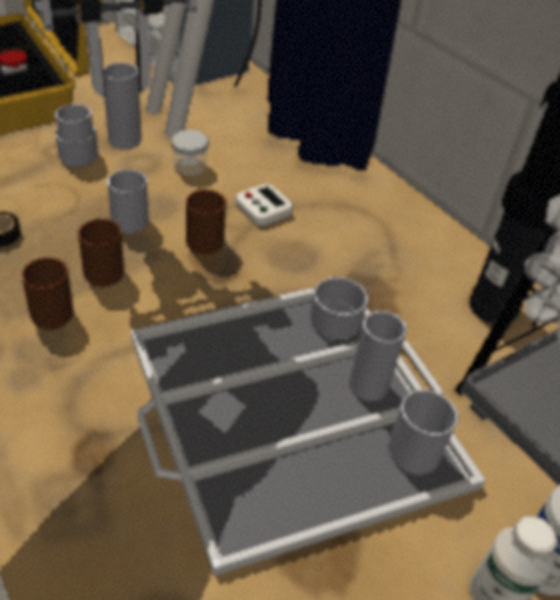

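The slim cup is held upright at crop (122,105). The outer middle cup is left standing at (128,200), and nothing else was disturbed. Carrying it to the middle row.

Emit:
move_arm:
  increments:
    - [0.3, -0.2, 0.04, 0, 0, 0, 0]
    - [0.3, -0.4, 0.08, 0, 0, 0, 0]
    - [0.3, -0.5, 0.1, 0, 0, 0, 0]
    - [0.3, -0.55, 0.12, 0, 0, 0, 0]
    - [0.3, -0.55, 0.12, 0, 0, 0, 0]
    - [0.3, -0.55, 0.12, 0, 0, 0, 0]
    - [0.3, -0.55, 0.12, 0, 0, 0, 0]
    - [0.3, -0.55, 0.12, 0, 0, 0, 0]
    - [0.3, -0.55, 0.12, 0, 0, 0, 0]
    - [0.3, -0.55, 0.12, 0, 0, 0, 0]
    - [0.3, -0.55, 0.12, 0, 0, 0, 0]
    - [0.3, -0.55, 0.12, 0, 0, 0, 0]
    - [0.3, -0.5, 0.1, 0, 0, 0, 0]
    - [0.3, -0.4, 0.06, 0, 0, 0, 0]
    - [0.3, -0.3, 0.04, 0, 0, 0, 0]
    - [0.3, -0.2, 0.02, 0, 0, 0, 0]
    - [0.3, 0, 0, 0, 0, 0, 0]
    - [0.3, 0, 0, 0, 0, 0, 0]

```text
time_s: 7.15
ee_pos: [0.5028, -0.195, 0.1933]
eef_rot: [-3.141, -0.0, 1.372]
force: [-0.3, 0.1, -1.3]
grip_width: 0.0407
grip_force: 20.0
```

Run:
```python
from h import *
plan([.5036,-.1679,.0755],1.374,8)
```

```text
n 8 shift [ 0.067 -0.011  0.295] turn tot [-0.    -0.    -0.002]
```

Emit:
move_arm:
  increments:
    - [0.3, 0.13, -0.02, 0.15, 0, 0, 0]
    - [0.3, 0.13, -0.02, 0.3, 0, 0, 0]
    - [0.3, 0.13, -0.02, 0.35, 0, 0, 0]
    - [0.3, 0.146, -0.028, 0.4, 0, 0, 0]
    - [0.3, 0, 0, 0.4, 0, 0, 0]
    - [0.3, 0, 0, 0.3, 0, 0, 0]
    - [0.3, 0, 0, 0.2, 0, 0, 0]
    - [0.3, 0, 0, 0.14, 0, 0, 0]
    - [0.3, 0, 0, 0.08, 0, 0, 0]
    - [0.3, 0, 0, 0.02, 0, 0, 0]
    - [0.3, 0, 0, 0, 0, 0, 0]

```text
time_s: 8.25
ee_pos: [0.504, -0.1683, 0.0768]
eef_rot: [3.141, 0.0, 1.372]
force: [-0.1, -0.3, -0.6]
grip_width: 0.0408
grip_force: 20.0
```

Emit:
move_arm:
  increments:
    - [0.3, 0, 0, 0.02, 0, 0, 0]
    - [0.3, 0, 0, 0.02, 0, 0, 0]
    - [0.3, 0, 0, 0, 0, 0, 0]

```text
time_s: 8.55
ee_pos: [0.504, -0.1684, 0.0747]
eef_rot: [3.141, 0.0, 1.372]
force: [-0.4, 0.3, 0.6]
grip_width: 0.0408
grip_force: 20.0
```

Emit:
move_arm:
  increments:
    - [0.5, 0, 0, 0, 0, 0, 0]
    - [0.6, 0, 0, 0, 0, 0, 0]
    - [0.62, 0, 0, 0, 0, 0, 0]
    - [0.62, 0, 0, -0.2, 0, 0, 0]
    - [0.62, 0, 0, -0.4, 0, 0, 0]
    - [0.62, 0, 0, -0.5, 0, 0, 0]
    - [0.8, 0.2, -0.03, -0.5, 0, 0, 0]
    - [0.8, 0.4, -0.07, -0.1, 0, 0, 0]
    - [0.8, 0.6, -0.12, 0, 0, 0, 0]
    - [0.8, 0.6, -0.12, 0, 0, 0, 0]
    - [0.8, 0.6, -0.12, 0, 0, 0, 0]
    - [0.8, 0.6, -0.12, 0, 0, 0, 0]
    - [0.8, 0.6, -0.12, 0, 0, 0, 0]
    - [0.8, 0.6, -0.12, 0, 0, 0, 0]
    - [0.8, 0.6, -0.12, 0, 0, 0, 0]
    - [0.8, 0.6, -0.12, 0, 0, 0, 0]
    - [0.8, 0.6, -0.12, 0, 0, 0, 0]
    - [0.8, 0.4, -0.08, 0, 0, 0, 0]
    - [0.8, 0.3, -0.06, 0, 0, 0, 0]
    - [0.8, 0, 0, 0, 0, 0, 0]

```text
time_s: 10.55
ee_pos: [0.5053, 0.1743, 0.1598]
eef_rot: [3.141, -0.0, 1.373]
force: [-0.0, -0.6, -0.4]
grip_width: 0.075
grip_force: 0.0
```

Run:
```python
from h import *
p,T=wrist("w2",[])
# check slim in tray + middle_out with top/scene
for n in("top","scene"):
    q=ctrl.camera(n)
    for k in("slim_cup","middle_cup_out"):
        print(n,k,[(round(d["conf"],2),np.round(d["centre"][::-1]).tolist(),onz(q["K"],q["pose"],d["centre"][::-1],.05).round(3).tolist()) for d in ctrl.cut_out(k,q)])
plan([.502,.1845,.04],1.374,10)
i=p["color"][160:400,200:440];cv2.imwrite("pics/w2c.png",cv2.resize(i,None,fx=2.4,fy=2.4,interpolation=cv2.INTER_CUBIC))
```

```text
[0.5053 0.1743 0.1598] [ 3.141 -0.     1.373] cam [0.518 0.242 0.338]
top slim_cup [(0.61, [412.0, 207.0], [0.509, -0.179, 0.05])]
top middle_cup_out [(0.9, [304.0, 178.0], [0.577, 0.098, 0.05]), (0.55, [306.0, 231.0], [0.441, 0.088, 0.05]), (0.53, [201.0, 202.0], [0.51, 0.358, 0.05])]
scene slim_cup [(0.96, [362.0, 259.0], [0.508, -0.165, 0.05]), (0.31, [349.0, 172.0], [0.637, 0.084, 0.05])]
scene middle_cup_out [(0.96, [243.0, 215.0], [0.346, 0.063, 0.05]), (0.91, [271.0, 200.0], [0.421, 0.081, 0.05]), (0.89, [285.0, 170.0], [0.497, 0.169, 0.05]), (0.74, [325.0, 182.0], [0.563, 0.079, 0.05])]
n 10 shift [ 0.022 -0.012  0.239] turn tot [ 0.     0.    -0.003]
```

View pics/w2c.png

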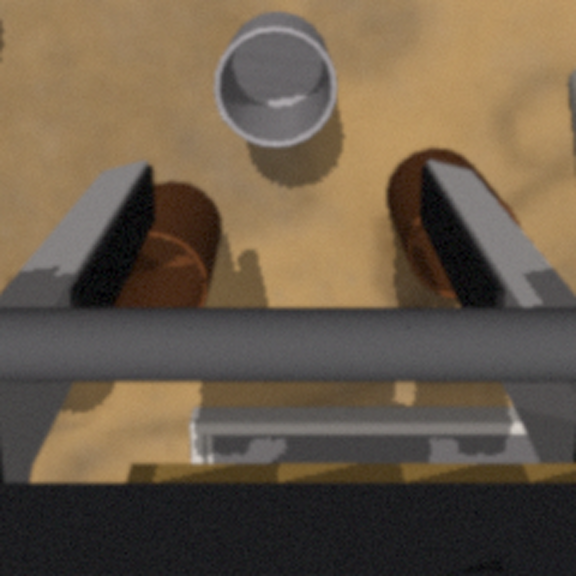

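The steel middle cup's rim is at crop (276,86), which is px (315,196). The cup is upright, and the slim cup stands in the tray.

Run:
```python
from h import *
z=np.load("w2.npz");p=onz(z["K"],z["T"],(314.8,195.6),.068);print(p)
plan([p[0]-.0005,p[1]-.001,.04],1.374,1)
```

```text
[0.50257537 0.18658833 0.068     ]
n 1 shift [ 0.244 -0.12   2.391] turn tot [ 0.     0.    -0.003]
```

Emit:
move_arm:
  increments:
    - [0.85, 0.06, -0.03, 0.2, 0, 0, 0]
    - [0.85, 0.06, -0.03, 0.35, 0, 0, 0]
    - [0.85, 0.06, -0.03, 0.4, 0, 0, 0]
    - [0.85, 0.06, -0.03, 0.4, 0, 0, 0]
    - [0.85, 0, 0, 0.4, 0, 0, 0]
    - [0.85, 0, 0, 0.4, 0, 0, 0]
    - [0.85, 0, 0, 0.24, 0, 0, 0]
    - [0.85, 0, 0, 0, 0, 0, 0]
    - [0.6, 0, 0, 0, 0, 0, 0]
    - [0.5, 0, 0, 0, 0, 0, 0]
    - [0.4, 0, 0, 0, 0, 0, 0]
    - [0.4, 0, 0, 0, 0, 0, 0]
    - [0.4, 0, 0, 0, 0, 0, 0]
  force: 20

```text
time_s: 12.2
ee_pos: [0.5022, 0.1862, 0.0405]
eef_rot: [3.141, -0.0, 1.372]
force: [0.2, 0.6, 3.6]
grip_width: 0.0511
grip_force: 20.0
```

Emit:
move_arm:
  increments:
    - [0.4, 0, 0, -0.15, 0, 0, 0]
    - [0.4, 0, 0, -0.3, 0, 0, 0]
    - [0.4, 0, 0, -0.45, 0, 0, 0]
    - [0.4, 0, 0, -0.5, 0, 0, 0]
    - [0.4, 0, 0, -0.5, 0, 0, 0]
    - [0.4, -0.2, 0.04, -0.4, 0, 0, 0]
    - [0.4, -0.4, 0.08, -0.3, 0, 0, 0]
    - [0.4, -0.6, 0.12, 0, 0, 0, 0]
    - [0.4, -0.7, 0.15, 0, 0, 0, 0]
    - [0.4, -0.7, 0.15, 0, 0, 0, 0]
    - [0.4, -0.7, 0.15, 0, 0, 0, 0]
    - [0.4, -0.7, 0.15, 0, 0, 0, 0]
    - [0.4, -0.7, 0.15, 0, 0, 0, 0]
    - [0.4, -0.7, 0.15, 0, 0, 0, 0]
    - [0.4, -0.7, 0.15, 0, 0, 0, 0]
    - [0.4, -0.7, 0.15, 0, 0, 0, 0]
    - [0.4, -0.7, 0.13, 0, 0, 0, 0]
    - [0.4, -0.7, 0.13, 0, 0, 0, 0]
    - [0.4, -0.6, 0.12, 0, 0, 0, 0]
    - [0.4, -0.4, 0.1, 0, 0, 0, 0]

```text
time_s: 14.2
ee_pos: [0.5045, -0.2857, 0.1702]
eef_rot: [-3.141, 0.0, 1.371]
force: [1.0, 0.8, -1.1]
grip_width: 0.0514
grip_force: 20.0
```

Emit:
move_arm:
  increments:
    - [0.4, -0.2, 0.05, 0, 0, 0, 0]
    - [0.4, 0, 0, 0, 0, 0, 0]
    - [0.4, 0, 0, 0, 0, 0, 0]

```text
time_s: 14.5
ee_pos: [0.5055, -0.2933, 0.17]
eef_rot: [-3.141, -0.0, 1.372]
force: [-0.3, -0.6, -1.8]
grip_width: 0.0514
grip_force: 20.0
```

Run:
```python
from h import *
plan([.5052,-.262,.0435],1.374,1)
```

```text
n 1 shift [ 0.612 -0.13   2.53 ] turn tot [-0.    -0.    -0.002]
```

Emit:
move_arm:
  increments:
    - [0.4, 0.2, -0.04, 0.2, 0, 0, 0]
    - [0.4, 0.2, -0.04, 0.3, 0, 0, 0]
    - [0.4, 0.21, -0.05, 0.4, 0, 0, 0]
    - [0.4, 0, 0, 0.4, 0, 0, 0]
    - [0.4, 0, 0, 0.4, 0, 0, 0]
    - [0.4, 0, 0, 0.4, 0, 0, 0]
    - [0.4, 0, 0, 0.25, 0, 0, 0]
    - [0.4, 0, 0, 0.12, 0, 0, 0]
    - [0.4, 0, 0, 0.06, 0, 0, 0]
    - [0.4, 0, 0, 0.02, 0, 0, 0]
    - [0.4, 0, 0, 0.02, 0, 0, 0]
    - [0.4, 0, 0, 0, 0, 0, 0]

```text
time_s: 15.7
ee_pos: [0.5049, -0.2625, 0.0443]
eef_rot: [-3.141, 0.0, 1.373]
force: [-16.9, 7.1, 30.0]
grip_width: 0.0512
grip_force: 20.0
```

Emit:
move_arm:
  increments:
    - [0.4, 0, 0, -0.04, 0, 0, 0]
    - [0.4, 0, 0, 0, 0, 0, 0]

```text
time_s: 15.9
ee_pos: [0.5057, -0.2627, 0.0444]
eef_rot: [3.14, 0.0, 1.372]
force: [-1.5, 2.5, 12.1]
grip_width: 0.0511
grip_force: 20.0
```

Emit:
move_arm:
  increments:
    - [0.4, 0, 0, -0.02, 0, 0, 0]
    - [0.58, 0, 0, 0, 0, 0, 0]
    - [0.66, 0, 0, 0, 0, 0, 0]
    - [0.66, 0, 0, 0, 0, 0, 0]
    - [0.66, 0, 0, -0.2, 0, 0, 0]
    - [0.66, 0, 0, -0.4, 0, 0, 0]
    - [0.66, 0, 0, -0.5, 0, 0, 0]
    - [0.66, 0, 0, -0.5, 0, 0, 0]
    - [0.66, 0.2, -0.04, -0.5, 0, 0, 0]
    - [0.8, 0.4, -0.08, -0.4, 0, 0, 0]
    - [0.8, 0.6, -0.12, 0, 0, 0, 0]
    - [0.8, 0.7, -0.15, 0, 0, 0, 0]
    - [0.8, 0.7, -0.15, 0, 0, 0, 0]
    - [0.8, 0.7, -0.15, 0, 0, 0, 0]
    - [0.8, 0.7, -0.15, 0, 0, 0, 0]
    - [0.8, 0.7, -0.15, 0, 0, 0, 0]
    - [0.8, 0.7, -0.15, 0, 0, 0, 0]
    - [0.8, 0.7, -0.15, 0, 0, 0, 0]
    - [0.8, 0.7, -0.15, 0, 0, 0, 0]
    - [0.8, 0.7, -0.15, 0, 0, 0, 0]

```text
time_s: 17.9
ee_pos: [0.5012, 0.1219, 0.1703]
eef_rot: [3.141, -0.0, 1.372]
force: [1.4, -0.1, -0.1]
grip_width: 0.0752
grip_force: 0.0
```

Emit:
move_arm:
  increments:
    - [0.8, 0.7, -0.15, 0, 0, 0, 0]
    - [0.8, 0.7, -0.15, 0, 0, 0, 0]
    - [0.8, 0.7, -0.15, 0, 0, 0, 0]
    - [0.8, 0.7, -0.15, 0, 0, 0, 0]
    - [0.8, 0.7, -0.13, 0, 0, 0, 0]
    - [0.8, 0.6, -0.12, 0, 0, 0, 0]
    - [0.8, 0.35, -0.06, 0, 0, 0, 0]
    - [0.8, 0, 0, 0, 0, 0, 0]
    - [0.8, 0, 0, 0, 0, 0, 0]

```text
time_s: 18.8
ee_pos: [0.5007, 0.3472, 0.1697]
eef_rot: [3.142, 0.0, 1.372]
force: [-0.3, -0.2, 0.6]
grip_width: 0.0751
grip_force: 0.0
```

Run:
```python
from h import *
p,T=wrist("w3",[])
i=p["color"][160:360,220:420];i=cv2.resize(i,None,fx=2,fy=2,interpolation=cv2.INTER_CUBIC)
s=ctrl.camera("scene");a=s["color"][150:350,290:490];cv2.imwrite("pics/m3.png",np.hstack([i,cv2.resize(a,None,fx=2,fy=2,interpolation=cv2.INTER_CUBIC)]))
```

```text
[0.5007 0.3472 0.1697] [3.142 0.    1.372] cam [0.514 0.415 0.347]
```

View pics/m3.png

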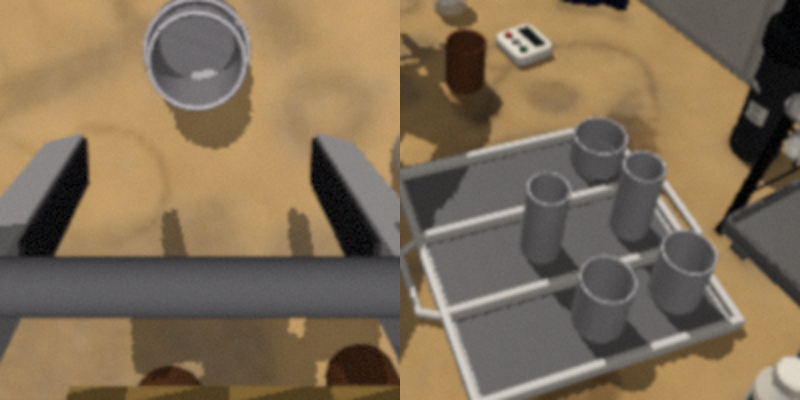

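Both placed cups stand upright in their rows. The wide pair's inner rim is at crop (197,60), which is px (318.3,189.8).

Run:
```python
from h import *
z=np.load("w3.npz");p=onz(z["K"],z["T"],(318.3,189.8),.073);print(p)
plan([p[0]-.0003,p[1]-.001,.047],1.374,1)
```

```text
[0.50221037 0.36354855 0.073     ]
n 1 shift [ 0.317 -0.044  2.456] turn tot [ 0.    -0.    -0.003]
```

Emit:
move_arm:
  increments:
    - [0.8, 0.08, -0.01, 0.2, 0, 0, 0]
    - [0.8, 0.08, -0.01, 0.35, 0, 0, 0]
    - [0.8, 0.08, -0.01, 0.4, 0, 0, 0]
    - [0.8, 0.08, -0.01, 0.4, 0, 0, 0]
    - [0.8, 0, 0, 0.4, 0, 0, 0]
    - [0.8, 0, 0, 0.4, 0, 0, 0]
    - [0.8, 0, 0, 0.25, 0, 0, 0]
    - [0.8, 0, 0, 0.05, 0, 0, 0]
    - [0.8, 0, 0, 0, 0, 0, 0]
    - [0.6, 0, 0, 0, 0, 0, 0]
    - [0.5, 0, 0, 0, 0, 0, 0]
    - [0.4, 0, 0, 0, 0, 0, 0]
    - [0.4, 0, 0, 0, 0, 0, 0]
    - [0.4, 0, 0, 0, 0, 0, 0]
  force: 20

```text
time_s: 20.3
ee_pos: [0.5022, 0.3637, 0.0474]
eef_rot: [3.141, -0.0, 1.372]
force: [0.4, 0.6, 3.6]
grip_width: 0.0501
grip_force: 20.0
```

Emit:
move_arm:
  increments:
    - [0.4, 0, 0, -0.1, 0, 0, 0]
    - [0.4, 0, 0, -0.2, 0, 0, 0]
    - [0.4, 0, 0, -0.25, 0, 0, 0]
    - [0.4, 0, 0, -0.3, 0, 0, 0]
    - [0.4, 0, 0, -0.3, 0, 0, 0]
    - [0.4, 0, 0, -0.4, 0, 0, 0]
    - [0.4, 0, 0, -0.5, 0, 0, 0]
    - [0.4, 0, 0, -0.5, 0, 0, 0]
    - [0.4, 0, 0, -0.45, 0, 0, 0]
    - [0.4, 0, 0, 0, 0, 0, 0]

```text
time_s: 21.3
ee_pos: [0.5029, 0.3642, 0.2012]
eef_rot: [3.137, -0.004, 1.372]
force: [-0.4, -0.4, -1.7]
grip_width: 0.0499
grip_force: 20.0
```

Run:
```python
from h import *
s=ctrl.camera("scene");a=s["color"][70:230,180:380];cv2.imwrite("pics/s4.png",cv2.resize(a,None,fx=2.5,fy=2.5,interpolation=cv2.INTER_CUBIC))
```

```text
(no output)
```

View pics/s4.png

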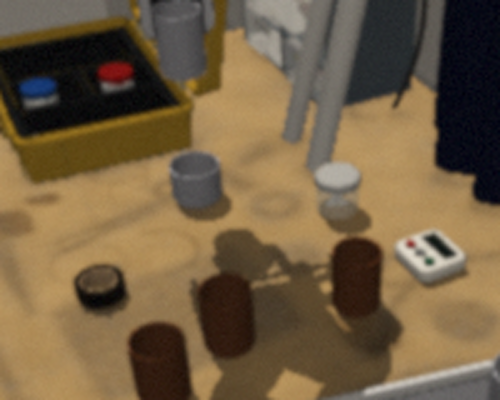

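The middle cup came out cleanly at (180,40), and the wide cup is still standing at (195,182). Next I carry the middle cup over.

Emit:
move_arm:
  increments:
    - [0.4, -0.3, 0.036, 0, 0, 0, 0]
    - [0.4, -0.5, 0.036, 0, 0, 0, 0]
    - [0.4, -0.65, 0.036, 0, 0, 0, 0]
    - [0.4, -0.65, 0.036, 0, 0, 0, 0]
    - [0.4, -0.65, 0.036, 0, 0, 0, 0]
    - [0.4, -0.65, 0.036, 0, 0, 0, 0]
    - [0.4, -0.65, 0.036, 0, 0, 0, 0]
    - [0.4, -0.65, 0.036, 0, 0, 0, 0]
    - [0.4, -0.65, 0.036, 0, 0, 0, 0]
    - [0.4, -0.65, 0.036, 0, 0, 0, 0]
    - [0.4, -0.65, 0.036, 0, 0, 0, 0]
    - [0.4, -0.65, 0.036, 0, 0, 0, 0]
    - [0.4, -0.65, 0.036, 0, 0, 0, 0]
    - [0.4, -0.65, 0.036, 0, 0, 0, 0]
    - [0.4, -0.65, 0.036, 0, 0, 0, 0]
    - [0.4, -0.65, 0.036, 0, 0, 0, 0]
    - [0.4, -0.65, 0.036, 0, 0, 0, 0]
    - [0.4, -0.6, 0.036, 0, 0, 0, 0]
    - [0.4, -0.4, 0.036, 0, 0, 0, 0]

```text
time_s: 23.25
ee_pos: [0.4203, -0.2107, 0.1957]
eef_rot: [-3.14, -0.0, 1.371]
force: [-0.3, 0.1, -0.8]
grip_width: 0.05
grip_force: 20.0
```

Emit:
move_arm:
  increments:
    - [0.4, -0.3, 0.036, 0, 0, 0, 0]
    - [0.4, 0, 0, 0, 0, 0, 0]
    - [0.4, 0, 0, 0, 0, 0, 0]

```text
time_s: 23.55
ee_pos: [0.42, -0.2238, 0.1964]
eef_rot: [-3.141, -0.001, 1.372]
force: [0.5, 0.9, -1.6]
grip_width: 0.0499
grip_force: 20.0
```

Run:
```python
from h import *
plan([.4169,-.2444,.051],1.374,1)
```

```text
n 1 shift [-0.417  0.023  2.908] turn tot [-0.001 -0.001 -0.002]
```

Emit:
move_arm:
  increments:
    - [0.4, -0.14, 0.01, 0.2, 0, 0, 0]
    - [0.4, -0.14, 0.01, 0.35, 0, 0, 0]
    - [0.4, -0.137, 0, 0.45, 0, 0, 0]
    - [0.4, 0, 0, 0.45, 0, 0, 0]
    - [0.4, 0, 0, 0.45, 0, 0, 0]
    - [0.4, 0, 0, 0.4, 0, 0, 0]
    - [0.4, 0, 0, 0.3, 0, 0, 0]
    - [0.4, 0, 0, 0.2, 0, 0, 0]
    - [0.4, 0, 0, 0.1, 0, 0, 0]
    - [0.4, 0, 0, 0.02, 0, 0, 0]
    - [0.4, 0, 0, 0, 0, 0, 0]

```text
time_s: 24.65
ee_pos: [0.4172, -0.2451, 0.0513]
eef_rot: [3.141, 0.0, 1.372]
force: [0.0, 0.7, -1.0]
grip_width: 0.0499
grip_force: 20.0
```

Emit:
move_arm:
  increments:
    - [0.4, 0, 0, 0.02, 0, 0, 0]
    - [0.4, 0, 0, 0, 0, 0, 0]

```text
time_s: 24.85
ee_pos: [0.4171, -0.2451, 0.0503]
eef_rot: [3.141, 0.0, 1.372]
force: [0.0, 0.7, -1.8]
grip_width: 0.05
grip_force: 20.0
```

Emit:
move_arm:
  increments:
    - [0.4, 0, 0, 0.02, 0, 0, 0]
    - [0.4, 0, 0, 0.015, 0, 0, 0]
    - [0.4, 0, 0, 0, 0, 0, 0]

```text
time_s: 25.15
ee_pos: [0.4171, -0.2451, 0.0484]
eef_rot: [3.141, 0.0, 1.372]
force: [-0.2, -0.1, 1.1]
grip_width: 0.05
grip_force: 20.0
```

Emit:
move_arm:
  increments:
    - [0.58, 0, 0, 0, 0, 0, 0]
    - [0.66, 0, 0, 0, 0, 0, 0]
    - [0.66, 0, 0, 0, 0, 0, 0]
    - [0.66, 0, 0, -0.2, 0, 0, 0]
    - [0.66, 0, 0, -0.4, 0, 0, 0]
    - [0.66, 0, 0, -0.6, 0, 0, 0]
    - [0.66, 0, 0, -0.6, 0, 0, 0]
    - [0.66, 0, 0, -0.6, 0, 0, 0]
    - [0.7, 0.24, -0.03, 0, 0, 0, 0]
    - [1, 0.4, -0.04, 0, 0, 0, 0]
    - [1, 0.6, -0.04, 0, 0, 0, 0]
    - [1, 0.7, -0.04, 0, 0, 0, 0]
    - [1, 0.7, -0.04, 0, 0, 0, 0]
    - [1, 0.7, -0.04, 0, 0, 0, 0]
    - [1, 0.7, -0.04, 0, 0, 0, 0]
    - [1, 0.7, -0.04, 0, 0, 0, 0]
    - [1, 0.7, -0.04, 0, 0, 0, 0]
    - [1, 0.7, -0.04, 0, 0, 0, 0]

```text
time_s: 26.95
ee_pos: [0.4581, 0.0615, 0.1681]
eef_rot: [-3.141, 0.0, 1.372]
force: [0.8, 0.2, -0.4]
grip_width: 0.0937
grip_force: 0.0
```

Emit:
move_arm:
  increments:
    - [1, 0.7, -0.04, 0, 0, 0, 0]
    - [1, 0.7, -0.04, 0, 0, 0, 0]
    - [1, 0.7, -0.04, 0, 0, 0, 0]
    - [1, 0.7, -0.04, 0, 0, 0, 0]
    - [1, 0.7, -0.04, 0, 0, 0, 0]
    - [1, 0.7, -0.04, 0, 0, 0, 0]
    - [1, 0.7, -0.04, 0, 0, 0, 0]
    - [1, 0.7, -0.04, 0, 0, 0, 0]
    - [1, 0.4, 0, 0, 0, 0, 0]
    - [1, 0.2, 0, 0, 0, 0, 0]
    - [1, 0, 0, 0, 0, 0, 0]
    - [1, 0, 0, 0, 0, 0, 0]

```text
time_s: 28.15
ee_pos: [0.504, 0.3661, 0.1681]
eef_rot: [-3.141, 0.0, 1.371]
force: [0.1, -0.3, -0.6]
grip_width: 0.094
grip_force: 0.0
```

Run:
```python
from h import *
p,T=wrist("w5",[])
g=cv2.GaussianBlur(cv2.cvtColor(p["color"],cv2.COLOR_BGR2GRAY),(3,3),0)
for d in ctrl.cut_out("wide_cup",p):
    v,u=np.nonzero(d["mask"]);print(d["conf"],d["centre"],u.min(),u.max(),v.min(),v.max(),onz(p["K"],T,d["centre"][::-1],.03))
print("pred",proj(p["K"],T,[.502,.3628,.042]))
plan([.502,.3628,.016],1.374,1)
```

```text
[0.504  0.3661 0.1681] [-3.141  0.     1.371] cam [0.517 0.434 0.346]
0.77 [201.2, 319.2] 291 345 172 227 [0.50209363 0.36134795 0.03      ]
pred [318.84150751 202.42614752]
n 1 shift [-0.07  -0.031  3.048] turn tot [ 0.     0.    -0.003]
```

Emit:
move_arm:
  increments:
    - [1, -0.04, -0.015, 0.2, 0, 0, 0]
    - [1, -0.03, -0.016, 0.4, 0, 0, 0]
    - [1, 0, 0, 0.45, 0, 0, 0]
    - [1, 0, 0, 0.45, 0, 0, 0]
    - [1, 0, 0, 0.45, 0, 0, 0]
    - [1, 0, 0, 0.4, 0, 0, 0]
    - [1, 0, 0, 0.35, 0, 0, 0]
    - [1, 0, 0, 0.25, 0, 0, 0]
    - [1, 0, 0, 0.1, 0, 0, 0]
    - [1, 0, 0, 0, 0, 0, 0]
    - [0.8, 0, 0, 0, 0, 0, 0]
    - [0.6, 0, 0, 0, 0, 0, 0]
    - [0.5, 0, 0, 0, 0, 0, 0]
    - [0.5, 0, 0, 0, 0, 0, 0]
    - [0.5, 0, 0, 0, 0, 0, 0]
  force: 20

```text
time_s: 29.75
ee_pos: [0.502, 0.3638, 0.016]
eef_rot: [3.141, -0.0, 1.372]
force: [0.4, -0.2, 1.6]
grip_width: 0.0605
grip_force: 20.0
```

Emit:
move_arm:
  increments:
    - [0.5, 0, 0, -0.15, 0, 0, 0]
    - [0.5, 0, 0, -0.3, 0, 0, 0]
    - [0.5, 0, 0, -0.5, 0, 0, 0]
    - [0.5, 0, 0, -0.55, 0, 0, 0]
    - [0.5, 0, 0, -0.6, 0, 0, 0]
    - [0.5, -0.3, 0.141, -0.4, 0, 0, 0]
    - [0.5, -0.5, 0.141, 0, 0, 0, 0]
    - [0.5, -0.65, 0.141, 0, 0, 0, 0]
    - [0.5, -0.65, 0.141, 0, 0, 0, 0]
    - [0.5, -0.65, 0.141, 0, 0, 0, 0]
    - [0.5, -0.65, 0.141, 0, 0, 0, 0]
    - [0.5, -0.65, 0.141, 0, 0, 0, 0]
    - [0.5, -0.65, 0.141, 0, 0, 0, 0]
    - [0.5, -0.65, 0.141, 0, 0, 0, 0]
    - [0.5, -0.65, 0.141, 0, 0, 0, 0]
    - [0.5, -0.65, 0.141, 0, 0, 0, 0]
    - [0.5, -0.65, 0.141, 0, 0, 0, 0]
    - [0.5, -0.65, 0.141, 0, 0, 0, 0]
    - [0.5, -0.4, 0.141, 0, 0, 0, 0]
    - [0.5, -0.22, 0.141, 0, 0, 0, 0]

```text
time_s: 31.75
ee_pos: [0.521, -0.0788, 0.1419]
eef_rot: [3.14, 0.0, 1.37]
force: [0.1, 0.6, -1.3]
grip_width: 0.0606
grip_force: 20.0
```

Emit:
move_arm:
  increments:
    - [0.5, 0, 0, 0, 0, 0, 0]
    - [0.5, 0, 0, 0, 0, 0, 0]

```text
time_s: 31.95
ee_pos: [0.521, -0.0765, 0.141]
eef_rot: [3.141, -0.0, 1.372]
force: [0.4, -0.2, -1.0]
grip_width: 0.0605
grip_force: 20.0
```

Run:
```python
from h import *
plan([.5216,-.0776,.025],1.374,1)
```

```text
n 1 shift [-0.019  0.016  2.319] turn tot [ 0.    -0.    -0.002]
```

Emit:
move_arm:
  increments:
    - [0.5, -0.02, 0.016, 0.2, 0, 0, 0]
    - [0.5, 0, 0, 0.35, 0, 0, 0]
    - [0.5, 0, 0, 0.45, 0, 0, 0]
    - [0.5, 0, 0, 0.45, 0, 0, 0]
    - [0.5, 0, 0, 0.4, 0, 0, 0]
    - [0.5, 0, 0, 0.25, 0, 0, 0]
    - [0.5, 0, 0, 0.15, 0, 0, 0]
    - [0.5, 0, 0, 0.05, 0, 0, 0]
    - [0.5, 0, 0, 0.02, 0, 0, 0]
    - [0.5, 0, 0, 0, 0, 0, 0]

```text
time_s: 32.95
ee_pos: [0.5218, -0.0784, 0.0253]
eef_rot: [3.141, 0.0, 1.372]
force: [0.5, -0.7, -1.8]
grip_width: 0.0604
grip_force: 20.0
```

Emit:
move_arm:
  increments:
    - [0.5, 0, 0, 0.02, 0, 0, 0]
    - [0.5, 0, 0, 0, 0, 0, 0]

```text
time_s: 33.15
ee_pos: [0.5217, -0.0784, 0.024]
eef_rot: [3.141, 0.0, 1.372]
force: [-0.0, -0.5, -1.8]
grip_width: 0.0603
grip_force: 20.0
```

Contact is expected at z = 0.022.

Emit:
move_arm:
  increments:
    - [0.5, 0, 0, 0.02, 0, 0, 0]
    - [0.5, 0, 0, 0.02, 0, 0, 0]
    - [0.5, 0, 0, 0, 0, 0, 0]

```text
time_s: 33.45
ee_pos: [0.5216, -0.0784, 0.0219]
eef_rot: [3.141, 0.0, 1.372]
force: [-1.5, -0.2, 2.5]
grip_width: 0.0602
grip_force: 20.0
```

Emit:
move_arm:
  increments:
    - [0.65, 0, 0, 0, 0, 0, 0]
    - [0.75, 0, 0, 0, 0, 0, 0]
    - [0.76, 0, 0, 0, 0, 0, 0]
    - [0.76, 0, 0, -0.2, 0, 0, 0]
    - [0.76, 0, 0, -0.5, 0, 0, 0]
    - [0.76, 0, 0, -0.7, 0, 0, 0]
    - [0.76, 0, 0, -0.7, 0, 0, 0]
    - [0.76, 0, 0, -0.7, 0, 0, 0]
    - [0.76, 0.6, 0, -0.4, 0, 0, 0]
    - [0.76, 0.7, 0, 0, 0, 0, 0]
    - [0.76, 0.7, 0, 0, 0, 0, 0]
    - [0.76, 0.7, 0, 0, 0, 0, 0]
    - [0.76, 0.5, 0, 0, 0, 0, 0]
    - [0.76, 0, 0, 0, 0, 0, 0]
    - [0.76, 0, 0, 0, 0, 0, 0]

```text
time_s: 34.95
ee_pos: [0.553, 0.0785, 0.1821]
eef_rot: [3.141, 0.0, 1.373]
force: [-0.4, 0.4, -0.6]
grip_width: 0.0714
grip_force: 0.0
```

Run:
```python
from h import *
s=ctrl.camera("scene");a=s["color"][70:370,200:500];cv2.imwrite("pics/s6.png",cv2.resize(a,None,fx=2,fy=2,interpolation=cv2.INTER_CUBIC))
```

```text
(no output)
```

View pics/s6.png

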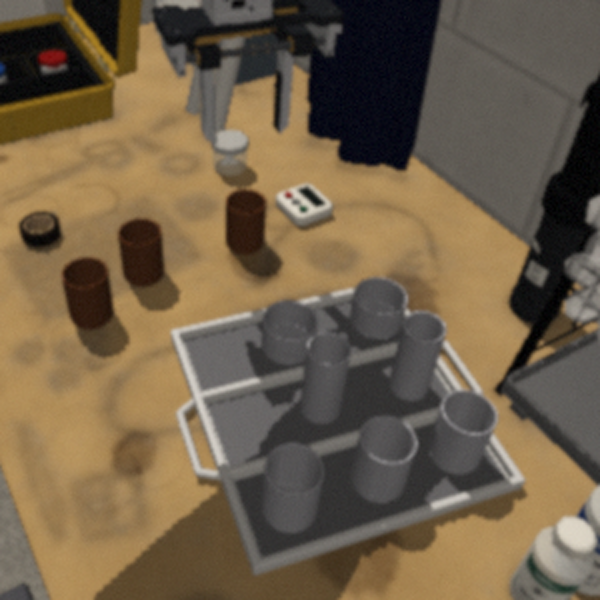

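All four cups stand upright in the right rows: wide at (289,330), slim at (326,378), middles at (293,488) and (385,460). The bystanders haven't moved.

```bash
python3 -c "
from station import ctrl
print(ctrl.hand_in())"
```

```text
the job is handed in; nothing more can be done
None
```

I separated both pairs and stood all four cups upright in the tray rows matching their sizes, left everything else where it was, and handed the job in at about 35 s of robot time.

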